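Shut the key drawer and plug in the splined coding head

ROBOT

A 6-joint arm with a two-finger parallel gripper is mounted at the origin on the work surface. World frame = base frame: x ahead of the robot, y to its left, z up, the work surface at z = 0. Lengths are in m, angles in rad, forces in N, time in s.
With the tool pointing down it reaches from about 0.35 to 0.775 m from the base axis. Payload 5.5 kg.
Tool frame: the origin (TCP) lies at the very end of the fingers, on their centre line; the grasp point (between the pads) lies env.hold_point_z behind it (env.hold_point_z is the distance from the TCP to the grasp point, in m); z points along the fingers, y is the line along which they close (so a half turn about z gives the same grasp; the last joint's range is limited). The gripper opens to 85 mm and grips with 20 to 120 N. Pads are 22 mm wide; open, the fingers measure 114 mm over their backs; the gripper's body (76 mm by 85 mm) begins 54 mm behind the grasp point. The pads swing forward as they close: fully open they stand 13 mm farther back than shut.
Start: joints at [1.053, 0.313, 0.046, 1.304, 0, 1.431], TCP at [0.212, 0.534, 0.231] pointing down, gripper open.
Joint ranges: [-2.76, 2.76], [-0.86, 1.69], [-1.03, 1.26], [-2.2, 2.34], [-1.47, 1.5], [-3.14, 3.14]. Speed limits (rad/s): [2.57, 2.57, 3.14, 3.14, 3.14, 3.14].

INTERFACE

Orientations are given as a unit quaternion [w, x, y, z].
In Python, from workcell import env gives the robot as it stands.
- The arm moves only by the tool carry_out, never from a script. Its argument "steps" is a list of rows, each a list of 3 entries, a list of its own where there are three numbers: the turn, a rotation vector about the tool's x, y, z in degrees, then the shift along the tool's x, y, z in cm, then the closure in counts, from 0 (fully open) to 255 (shut). A call has exactly 8 rows; each row is the pose to reach, as a shift and turn from the pose commanded when the call began, along the tool's axes at that moment; what a row does not reach only later rows make up. A row lasts 1/8 s, in which the tool goes at most 62.5 mm and 10.7 degrees, less where a joint would pass 70% of its speed; a pose out of reach is approached as far as the arm can. A call with a gripper value outside its range is refused whole. The fingers move at their own pace and stop on an object; "force" is the grip in N (left out, the last holds). Time passes only in rows, so rows that repeat a pose let the fingers close, or fill a call up. It gives the time, the measured TCP pose, the force, the opening and the grip force at its end, in the units of the state.
- env.get_state(): the state, without advancing time (a new reading comes with each control period).
- env.read_camera(name): name is "scene" or "top" or "wrist"; returns (picture, depth): 420x560x3 uint8, red, green, blue; 420x560 float32, m along the optical axis (not along the pixel's ray), 0 where there is no reading.
- env.get_calibration(name): a dict with "fx", "fy", "cx", "cy" (pixels), "origin" and "orientation" of the camera in the world. Camera axes: x right, y up, looking along -z (the intrinsics and any distortion apply to the point x, -y, -z); pixel columns grow to the right and rows downward; lengths in m; the calibration is good to about 2 mm. The wrist camera is an equidistant fisheye: a pixel r from the principal point sees the ray r / f radians off the axis. A picture is of the moment at which its call begins: read the wrist's pose just before it. get_calibration takes no time and is no camera call; for the wrist camera it gives the pose at the moment of the call.
- env.hand_in(): hands the job in; it is judged then, once.
The state is a dict: "clock": time; "joint_pos": joint angles; "qvel": joint speeds; "tau": joint torques, N m; "tcp_pos": TCP position; "orientation": TCP orientation; "wrist_force": force on the tool from outside, world axes, zero at the start; "ft_torque": the same for the moment, N m; "finger_gap": finger opening in m; "grip_force": force on a finger pad.
Only numpy, scipy, OpenCV 4.12 (cv2) and the standard library are available. Lean on these libraries where they do the work, as an engineer would, in place of code of your own. Each camera call takes 0.05 s, during which the arm holds its last target. There are 200 camera calls.

TASK

The car key is already loaded in the key programmer: push its drawer fully shut, then take the coding head out of its stand, turn it until the splines of its stem mesh with the cross-shaped well of the port on top of the programmer, and slide it home until its flange sits flush on the port. Finish while still holding the coding head, keeping it pressed home against the port's spring; do not let go. Leave the other things on the counter where they are.

Things in the scene. Friction and masses are not known exactly. Their poses are not given: they have to be found in the camera images.
- programmer: Grey fixed box, 200 mm deep (its x) x 210 mm wide (its y) x 60 mm high, flat top at 60 mm; origin at the centre of its underside. Its front (-x side) has the drawer in the +y half; the port stands on its top over the -y half. It stands to the robot's left with its front facing roughly to the robot's right (world -y), turned by up to 0.25 rad either way.
- drawer (a joint): Opening of the drawer in m: 0 is shut, 0.09 fully out. It slides out along the programmer's -x; moving it takes about 1.5 N and it stays where it is left. An aluminium key lies fixed inside. Push it shut on its front face until it meets its stop.
- drawer_face (a point): Centre of the drawer's flat front face, 29 mm above the work surface; the face is 96 mm wide (programmer's y) x 48 mm high, without a handle. It moves with the drawer; shut, it stands 8 mm proud of the programmer's front. Axes as the programmer's: +x points into the programmer, the way to push.
- port: Fixed square aluminium collar, 46 x 46 x 44 mm, on the programmer's top over its -y half, clocked at any angle; origin at the centre of its underside, z up. In its top is a cross-shaped well: two slots along its x and y, each 32.4 mm long and 11.4 mm wide, crossing at the centre. The stem fits at any of the four quarter turns with 1.2 mm play each side.
- port_mouth (a point): Centre of the port's top face, at the mouth of the well, 104 mm above the work surface; axes as the port's.
- contact_plate (a joint): Travel in m of the sprung brass plate in the well: 0 is free, its top then lying 28 mm below the mouth; fully home, the stem pushes it down 8 mm. The spring takes 4 N to start and about 12 N at 8 mm, more than the coding head's weight, so the head rises again if it is let go.
- coding_head: Loose, about 160 g, upright; origin at the centre of the stem's lower end, z up. Steel stem, 36 mm long, with four equal ribs in a cross (along its x and y): 30 mm across, ribs 9 mm thick, rounded lower ends. Above it a black round flange, 48 mm across, 36 to 41 mm up. It starts hanging in the stand by its flange, at any yaw, origin 9 mm above the work surface.
- head_grip (a point): Centre of the coding head's black flat grip, 66 mm above its origin: 36 mm along the head's x, 24 mm along its y (grasp across this), 50 mm high (41 to 91 mm above the origin). Axes as the head's. With the head home in the port, the head's origin lies 36 mm below the port's mouth.
- stand: Fixed grey block 72 x 72 x 45 mm with a plain round through hole 37 mm across, in which the coding head is parked with some play; origin at the centre of its underside. It stands ahead of the robot and to its right.
- dongle: Bystander: loose black diagnostic dongle, 78 x 44 x 24 mm; origin under its main body.
- key_head1: Bystander: loose silver flip-key head, 60 x 34 x 14 mm, origin at the centre of its underside.
- key_head2: Bystander: a second loose silver flip-key head of the same size, nearer the right-hand end.
- fob_cover: Bystander: loose blue rubber fob cover, 66 x 40 x 13 mm, to the right of the stand; origin at the centre of its underside.
- screwdriver: Bystander: loose small screwdriver, 160 mm long, lying left of the programmer.
- cell_jar: Bystander: loose jar of coin cells, 52 mm across, 60 mm high, at the far right; origin at the centre of its underside.
There are look-alikes about, which are no part of the job. Leave any green look-alike of the coding_head alone.

How it is judged:
On the way, in this order (a step that is already met when the one before it is completed fails the run):
1. the drawer is shut (within 5 mm) (value of joint drawer below 0.005 m), for 0.2 s.
2. the coding head has been taken out of its stand: lifted clear by the fingers (height (world z) of coding_head above 0.05 m and contact force between the fingers and coding_head above 2 N and z of coding_head in the frame of port_mouth above -0.03 m), for 0.1 s.
3. the splines are meshed: the stem is upright and at least 15 mm down the port's well (z of coding_head in the frame of port_mouth below -0.015 m and horizontal distance between coding_head and port_mouth below 0.004 m and angle between coding_head's own z axis and vertical below 0.12 rad), for 0.1 s.
At the end, for the whole second after the job is handed in: The drawer is shut within 5 mm; the coding head stands upright in the port with its splines meshed and its flange within 2.5 mm of the port's top, centred within 4 mm, the contact plate pushed down at least 5 mm; it is still, and the fingers still hold it there (over 2 N of contact) (value of joint drawer below 0.005 m and z of coding_head in the frame of port_mouth below -0.0335 m and horizontal distance between coding_head and port_mouth below 0.004 m and angle between coding_head's own z axis and vertical below 0.08 rad and (angle between the x axis of coding_head and the x axis of port, either way round below 0.17 rad or angle between the x axis of coding_head and the y axis of port, either way round below 0.17 rad) and value of joint contact_plate above 0.005 m and contact force between the fingers and coding_head above 2 N and linear speed of coding_head below 0.02 m/s); the arm keeps its last pose, push and grip.
It fails at once if a bystander is moved by more than 30 mm (distance of any of dongle, key_head1, key_head2, fob_cover, screwdriver, cell_jar from where it was at the start of the episode above 0.03 m).
It also fails if it takes over 48 s, if anything falls off the work surface, if the arm or the gripper's body presses on something with over 40 N, if the wrist force passes 120 N, or if a joint passes its speed limit or range.

## Working session

There is one attempt and no reset: what is moved stays moved. The work goes in short steps, Python scripts to look and compute and a tool call to move; the robot and the scene stay as the last step left them, time stands still between calls to the robot, and variables do not carry over. Pictures are saved under pics/ and viewed, at most 10 in all, crops included, and the job is handed in when it is done.

Besides the shell and the picture viewer there is one more tool, called after "Emit:" by a JSON object that holds its "method" and its "body", one argument or row to a line. carry_out: Moves the arm, as the interface text tells. Its arguments: {"type":"object","properties":{"steps":{"type":"array","items":{"type":"array"}},"force":{"type":"number"}},"required":["steps"]}

```bash
ls; mkdir -p pics
cat > h.py <<'E'
import numpy as np, cv2
from scipy.spatial.transform import Rotation as R
from workcell import env
def rot(q): return R.from_quat([q[1],q[2],q[3],q[0]])
def cloud(name):
    c=env.get_calibration(name); im,d=env.read_camera(name)
    v,u=np.mgrid[:d.shape[0],:d.shape[1]].astype(float)
    x=(u-c['cx'])/c['fx']; y=(v-c['cy'])/c['fy']
    if name=='wrist':
        r=np.hypot(x,y); k=np.where(r>1e-9,np.tan(np.minimum(r,1.5))/np.maximum(r,1e-9),1); x=x*k;y=y*k
    P=np.stack([x*d,-y*d,-d],-1)
    W=rot(c['orientation']).apply(P.reshape(-1,3)).reshape(P.shape)+np.array(c['origin'])
    W[d<=0]=np.nan
    return im,d,W
def save(n,im): cv2.imwrite('pics/'+n+'.png',cv2.cvtColor(im,cv2.COLOR_RGB2BGR))
E
python3 - <<'E'
from h import *
print(env.get_state(),env.hold_point_z)
for n in('top','scene'):
    print(env.get_calibration(n)); im,d,W=cloud(n); save(n,im); np.savez(n,im=im,d=d,W=W)
E
```

```text
pics
{'clock': 0.0, 'joint_pos': array([ 1.05342239e+00,  3.13999514e-01,  4.50085745e-02,  1.30357444e+00,
       -1.20800025e-05,  1.43118076e+00]), 'qvel': array([-6.88335575e-04, -9.75982145e-05, -1.20886289e-03,  5.05452282e-04,
        2.03219277e-03,  8.03727878e-04]), 'tau': array([-1.34013961e-03, -4.80624104e+01,  2.98534709e+01,  1.92736799e-02,
       -1.29316477e-04,  2.66715222e-05]), 'tcp_pos': array([0.21185976, 0.5340243 , 0.23042145]), 'orientation': array([-2.79646983e-04,  1.87758055e-01,  9.82214911e-01, -8.39176545e-04]), 'wrist_force': array([ 0.21243451, -0.34493002, -0.21310406]), 'ft_torque': array([-0.00405135,  0.01067467, -0.05744201]), 'grip_force': 0.0, 'finger_gap': 0.0852190857803821} 0.0187
{'fx': 542.7058409700649, 'fy': 542.7058409700649, 'cx': 278.02993406494045, 'cy': 207.8957548068978, 'origin': array([0.330372  , 0.02130356, 1.33688273]), 'orientation': array([ 0.71226045,  0.05863507, -0.07806241, -0.69509226])}
{'fx': 519.7034502658627, 'fy': 519.7034502658627, 'cx': 277.12285234067554, 'cy': 219.81125546753148, 'origin': array([1.48320073, 0.46415561, 1.03367772]), 'orientation': array([0.49357846, 0.20707885, 0.33716457, 0.77447964])}
```

View pics/top.png

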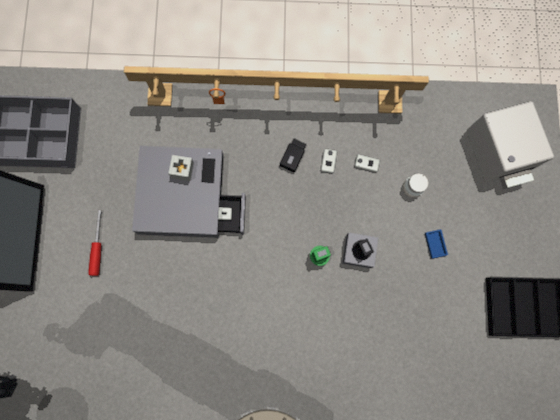

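View pics/scene.png

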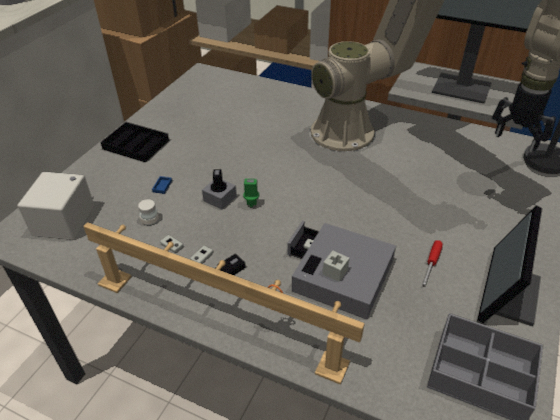

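The top view shows the programmer at (180,190) with the port at (180,166) and the drawer out at (231,213). The stand with the black head is at (362,250). A green look-alike stands at (321,256), and it is excluded by its colour and by not being in the stand. Next I'll measure these and crop in to confirm.

Run:
```python
from h import *
z=np.load('top.npz');W=z['W'];im=z['im']
def reg(n,r0,r1,c0,c1,z0,z1):
    w=W[r0:r1,c0:c1];m=(w[...,2]>z0)&(w[...,2]<z1);P=w[m]
    (c,s,a)=cv2.minAreaRect((P[:,:2]*1000).astype(np.float32))
    print(n,len(P),'med',P.mean(0).round(4),'rect',np.round(c,1),np.round(s,1),round(a,1))
reg('table',280,300,200,300,-.02,.02)
reg('prog',140,245,125,226,.05,.068)
reg('port',150,185,160,200,.095,.115)
reg('drawer',185,240,222,255,.035,.06)
reg('stand',230,275,335,385,.038,.052)
reg('head',230,265,340,385,.085,.115)
reg('flange',230,265,340,385,.044,.056)
reg('green',240,275,305,335,.02,.15)
a=cv2.resize(im[140:245,130:255],None,fx=3.2,fy=3.2,interpolation=cv2.INTER_CUBIC)
b=cv2.resize(im[225:280,300:390],None,fx=4.4,fy=4.4,interpolation=cv2.INTER_CUBIC)
h=max(a.shape[0],b.shape[0]);o=np.zeros((h,a.shape[1]+b.shape[1],3),np.uint8)
o[:a.shape[0],:a.shape[1]]=a;o[:b.shape[0],a.shape[1]:]=b;save('crop',o);print(o.shape)
```

```text
table 1995 med [0.3886 0.0523 0.0008] rect [388.9  52.4] [ 46.5 242. ] 1.3
prog 6679 med [0.615  0.2305 0.061 ] rect [621.4 231. ] [202.  211.8] 89.1
port 326 med [0.667  0.2206 0.1043] rect [668.2 220.9] [47.  47.9] 80.9
drawer 213 med [0.5718 0.0801 0.0488] rect [572.1  95.1] [53.  96.9] 88.9
stand 641 med [ 0.4877 -0.2116  0.0463] rect [ 489.4 -214.3] [73.1 73.2] 81.4
head 180 med [ 0.488  -0.2135  0.1   ] rect [ 488.5 -215. ] [34.8 25.8] 27.4
flange 550 med [ 0.4887 -0.2112  0.0477] rect [ 489.1 -214. ] [72.5 72.4] 81.6
green 326 med [ 0.4704 -0.112   0.069 ] rect [ 471.4 -112. ] [47.2 42. ] 26.2
(336, 796, 3)
```

View pics/crop.png

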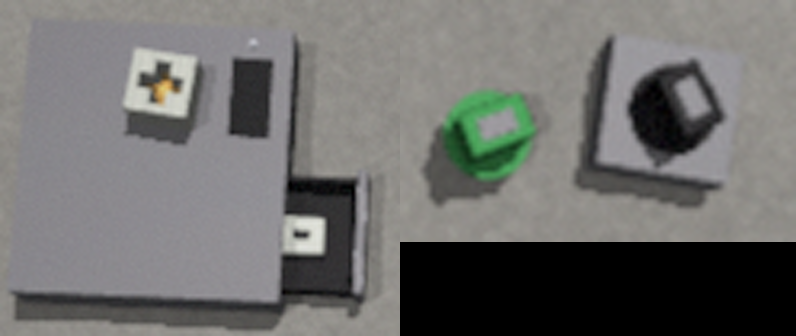

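The crop confirms it: the black head is at crop (685,100), in the stand. The green one at (490,135) is the look-alike, so I'll leave it. The sizes match: port 47 mm at z 0.104, grip 35 x 26 mm at z 0.100, stand 73 mm. Next I'll plan the move to the drawer face, about (0.572, 0.069).

```bash
cat >> h.py <<'E'
def plan(p,yaw,base=None):
    """rel. shift (cm) and turn (deg) in tool axes from base pose to world p, tool pointing down with tool x at yaw deg"""
    s=env.get_state(); p0,q0=base if base else (s['tcp_pos'],s['orientation'])
    R0=rot(q0); a=np.radians(yaw); Rt=R.from_matrix(np.array([[np.cos(a),np.sin(a),0],[np.sin(a),-np.cos(a),0],[0,0,-1.]]))
    print('tcp',np.round(p0,4),'shift',(R0.inv().apply(np.array(p)-p0)*100).round(2),'turn',(R0.inv()*Rt).as_rotvec(degrees=True).round(2),'clock',s['clock'],'F',s['wrist_force'].round(1))
E
python3 - <<'E'
from h import *
plan((.572,-.0,.14),90); plan((.572,0,.02),90)
w=np.load('top.npz')['W']; print(w[60:130,120:430].reshape(-1,3)[np.nanargmin(np.where(w[60:130,120:430,2]>.08,w[60:130,120:430,0],9))], np.nanmax(w[60:130,120:430,2]))
E
```

```text
tcp [0.2119 0.5341 0.2305] shift [-53.17 -36.35   9.09] turn [-9.000e-02  4.000e-02  6.835e+01] clock 0.1 F [-0.2  0.7 -0.5]
tcp [0.2119 0.5341 0.2305] shift [-53.17 -36.33  21.09] turn [-9.000e-02  4.000e-02  6.835e+01] clock 0.1 F [-0.2  0.7 -0.5]
[0.82030404 0.0014878  0.15720253] 0.18505323375344673
```

Emit:
{"method": "carry_out", "body": {
  "steps": [
    [[0, 0, 8.5], [-5, -3.4, 0.5], 255],
    [[0, 0, 17], [-10, -6.8, 1], 255],
    [[0, 0, 25.5], [-15, -10.2, 1.5], 255],
    [[0, 0, 34], [-20, -13.6, 2], 255],
    [[0, 0, 42.5], [-25, -17, 2.5], 255],
    [[0, 0, 51], [-30, -20.4, 3], 255],
    [[0, 0, 60], [-35, -23.8, 3.5], 255],
    [[0, 0, 68.3], [-40, -27.2, 4], 255]
  ],
  "force": 40
}}

```text
clock: 1.1
tcp_pos: [0.4842, 0.1323, 0.1909]
orientation: [-0.0, 0.709, 0.706, 0.0]
wrist_force: [0.2, 0.0, 1.0]
finger_gap: 0.0003
grip_force: 0.0
```

Run:
```python
from h import *
plan((.572,0.0,.10),90); plan((.572,0,.02),90)
```

```text
tcp [0.4842 0.1323 0.1909] shift [-13.2    8.83   9.09] turn [-0.01 -0.01 -0.23] clock 1.1 F [0.2 0.  1. ]
tcp [0.4842 0.1323 0.1909] shift [-13.2    8.83  17.09] turn [-0.01 -0.01 -0.23] clock 1.1 F [0.2 0.  1. ]
```

Emit:
{"method": "carry_out", "body": {
  "steps": [
    [[0, 0, 0], [-4.4, 2.9, 0], 255],
    [[0, 0, 0], [-8.8, 5.9, 0], 255],
    [[0, 0, 0], [-13.2, 8.8, 2], 255],
    [[0, 0, 0], [-13.2, 8.8, 7], 255],
    [[0, 0, 0], [-13.2, 8.8, 12], 255],
    [[0, 0, 0], [-13.2, 8.8, 17], 255],
    [[0, 0, 0], [-10.5, 8.8, 17], 255],
    [[0, 0, 0], [-8.5, 8.8, 17], 255]
  ]
}}

```text
clock: 2.1
tcp_pos: [0.5708, 0.0499, 0.0202]
orientation: [-0.001, 0.707, 0.707, -0.001]
wrist_force: [-0.2, -0.3, 0.3]
finger_gap: -0.0001
grip_force: 0.0
```

Run:
```python
from h import *
plan((.572,0.122-.011,.02),90)
```

```text
tcp [0.5708 0.0499 0.0202] shift [6.11 0.12 0.02] turn [-0.13 -0.02  0.04] clock 2.1 F [-0.2 -0.3  0.3]
```

Emit:
{"method": "carry_out", "body": {
  "steps": [
    [[0, 0, 0], [1, 0, 0], 255],
    [[0, 0, 0], [2, 0, 0], 255],
    [[0, 0, 0], [3, 0, 0], 255],
    [[0, 0, 0], [4, 0, 0], 255],
    [[0, 0, 0], [4.8, 0, 0], 255],
    [[0, 0, 0], [5.4, 0, 0], 255],
    [[0, 0, 0], [5.8, 0, 0], 255],
    [[0, 0, 0], [5.9, 0, 0], 255]
  ]
}}

```text
clock: 3.1
tcp_pos: [0.5715, 0.1084, 0.0213]
orientation: [-0.0, 0.707, 0.708, -0.0]
wrist_force: [1.2, -2.1, 0.9]
finger_gap: 0.0
grip_force: 0.8
```

Emit:
{"method": "carry_out", "body": {
  "steps": [
    [[0, 0, 0], [0.1, 0, 0], 255],
    [[0, 0, 0], [0.2, 0, 0], 255],
    [[0, 0, 0], [0.3, 0, 0], 255],
    [[0, 0, 0], [0.4, 0, 0], 255],
    [[0, 0, 0], [0.5, 0, 0], 255],
    [[0, 0, 0], [0.5, 0, 0], 255],
    [[0, 0, 0], [0.5, 0, 0], 255],
    [[0, 0, 0], [0.5, 0, 0], 255]
  ]
}}

```text
clock: 4.1
tcp_pos: [0.5716, 0.1122, 0.0213]
orientation: [0.001, 0.707, 0.707, -0.001]
wrist_force: [0.5, -6.3, 0.4]
finger_gap: 0.0002
grip_force: 2.7
```

Emit:
{"method": "carry_out", "body": {
  "steps": [
    [[0, 0, 0], [0.15, 0, 0], 255],
    [[0, 0, 0], [0.3, 0, 0], 255],
    [[0, 0, 0], [0.4, 0, 0], 255],
    [[0, 0, 0], [0.4, 0, 0], 255],
    [[0, 0, 0], [0.4, 0, 0], 255],
    [[0, 0, 0], [0.4, 0, 0], 255],
    [[0, 0, 0], [0.4, 0, 0], 255],
    [[0, 0, 0], [0.4, 0, 0], 255]
  ]
}}

```text
clock: 5.1
tcp_pos: [0.5715, 0.1122, 0.0214]
orientation: [0.003, 0.708, 0.706, -0.003]
wrist_force: [-0.3, -18.8, 3.4]
finger_gap: 0.0001
grip_force: 9.2
```

Run:
```python
from h import *
plan((.572,0.05,.02),90)
plan((.489,-0.214,.16),207.4)
```

```text
tcp [0.5715 0.1122 0.0214] shift [-6.22  0.07  0.19] turn [-0.03  0.53 -0.17] clock 5.1 F [ -0.3 -18.8   3.4]
tcp [0.5715 0.1122 0.0214] shift [-32.77  -8.16 -13.55] turn [  -0.57    0.3  -117.57] clock 5.1 F [ -0.3 -18.8   3.4]
```

Emit:
{"method": "carry_out", "body": {
  "steps": [
    [[0, 0, 0], [-3, 0, 0], 255],
    [[0, 0, 0], [-4, 0, -5], 255],
    [[0, 0, -10], [-6, -1, -11], 255],
    [[0, 0, -20], [-11, -2.5, -14], 200],
    [[0, 0, -30], [-16, -4, -16], 100],
    [[0, 0, -40], [-21, -5.5, -16], 0],
    [[0, 0, -50], [-27, -7, -16], 0],
    [[0, 0, -60], [-33.3, -8.2, -16], 0]
  ]
}}

```text
clock: 6.1
tcp_pos: [0.4915, -0.2065, 0.1814]
orientation: [0.0, 0.263, 0.965, 0.001]
wrist_force: [1.6, 0.2, -0.1]
finger_gap: 0.0853
grip_force: 0.0
```

Run:
```python
from h import *
plan((.489,-0.214,.17),207.4)
```

```text
tcp [ 0.4915 -0.2065  0.1814] shift [-0.16 -0.77  1.14] turn [ 7.000e-02  4.000e-02 -5.784e+01] clock 6.1 F [ 1.6  0.2 -0.1]
```

Emit:
{"method": "carry_out", "body": {
  "steps": [
    [[0, 0, -10], [0, 0, 0], 80],
    [[0, 0, -20], [0, -0.4, 0], 80],
    [[0, 0, -30], [-0.1, -0.8, 0], 80],
    [[0, 0, -40], [-0.1, -0.8, 0], 80],
    [[0, 0, -50], [-0.1, -0.8, 0], 80],
    [[0, 0, -57.8], [-0.1, -0.8, 0], 80],
    [[0, 0, -57.8], [-0.1, -0.8, 0], 80],
    [[0, 0, -57.8], [-0.1, -0.8, 0], 80]
  ]
}}

```text
clock: 7.1
tcp_pos: [0.4889, -0.2127, 0.1811]
orientation: [0.0, -0.232, 0.973, 0.0]
wrist_force: [-0.1, 0.3, -0.3]
finger_gap: 0.0584
grip_force: 0.0
```

Run:
```python
from h import *
s=env.get_state();print(s['tcp_pos'],s['finger_gap'])
im,d,W=cloud('wrist');save('w1',im)
v,u=np.mgrid[:420,:560]
P=W
for n,z0,z1,r in(('head',.094,.108,.04),('stand',.042,.0475,.06)):
    m=(P[...,2]>z0)&(P[...,2]<z1)&(np.hypot(P[...,0]-.489,P[...,1]+.214)<r)
    Q=P[m];print(n,len(Q),Q.mean(0).round(4),cv2.minAreaRect((Q[:,:2]*1000).astype(np.float32)))
plan((.489,-0.214,.056),207.4)
im,d,W=cloud('top');w=W[185:240,205:260]
m=(w[...,2]>.035)&(w[...,2]<.057);print('drawer front y',np.nanpercentile(w[m][:,1],[0,5,20]))
```

```text
[ 0.48891584 -0.21271521  0.18112687] 0.05842127686744386
head 1547 [ 0.4836 -0.2152  0.0997] ((484.9987487792969, -214.2982940673828), (36.771644592285156, 23.42943000793457), 26.117273330688477)
stand 3489 [ 0.481  -0.2166  0.0447] ((486.17626953125, -213.65585327148438), (72.7076187133789, 72.31322479248047), 81.40159606933594)
tcp [ 0.4889 -0.2128  0.1812] shift [ 0.05 -0.12 12.52] turn [ 0.03  0.01 -0.49] clock 7.15 F [-0.2 -1.3 -0.3]
drawer front y [0.12137132 0.12217228 0.12397024]
```

View pics/w1.png

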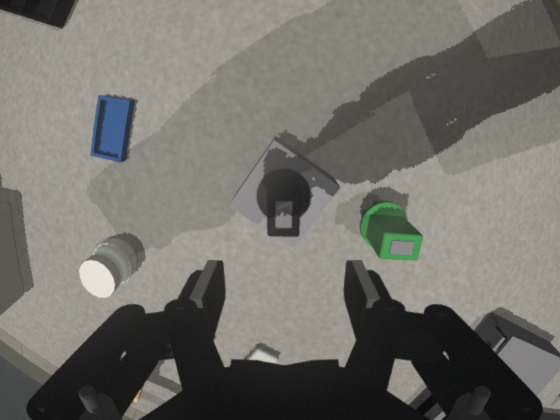

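The wrist view shows the black head at (285,215), between the open fingers and in line with them. The green one at (400,240) is clear of them. The drawer front is at y=0.122, which is shut. I'll descend and grip.

Emit:
{"method": "carry_out", "body": {
  "steps": [
    [[0, 0, 0], [0.3, -0.1, 4], 80],
    [[0, 0, 0], [0.3, -0.1, 8], 80],
    [[0, 0, 0], [0.3, -0.1, 11], 80],
    [[0, 0, 0], [0.3, -0.1, 12.5], 80],
    [[0, 0, 0], [0.3, -0.1, 12.5], 80],
    [[0, 0, 0], [0.3, -0.1, 12.5], 255],
    [[0, 0, 0], [0.3, -0.1, 12.5], 255],
    [[0, 0, 0], [0.3, -0.1, 12.5], 255]
  ],
  "force": 60
}}

```text
clock: 8.2
tcp_pos: [0.4878, -0.2159, 0.0578]
orientation: [0.001, -0.233, 0.972, -0.001]
wrist_force: [0.4, 0.2, 6.2]
finger_gap: 0.0231
grip_force: 59.7
```

Emit:
{"method": "carry_out", "body": {
  "steps": [
    [[0, 0, 0], [0, 0, -1], 255],
    [[0, 0, 0], [0, 0, -3], 255],
    [[0, 0, 0], [0, 0, -5], 255],
    [[0, 0, 0], [0, 0, -8], 255],
    [[0, 0, 0], [0, 0, -11], 255],
    [[0, 0, 0], [0, 0, -13.5], 255],
    [[0, 0, 0], [0, 0, -13.5], 255],
    [[0, 0, 0], [0, 0, -13.5], 255]
  ]
}}

```text
clock: 9.2
tcp_pos: [0.4862, -0.215, 0.1904]
orientation: [-0.0, -0.233, 0.972, 0.001]
wrist_force: [0.5, -0.9, -2.3]
finger_gap: 0.0234
grip_force: 59.1
```

Run:
```python
from h import *
plan((.668,.221,.19),170.9)
im,d,W=cloud('top')
w=W[215:285,320:400]
for z0,z1 in((.05,.25),):
    pass
im,d,W=cloud('wrist');save('w2',im)
```

```text
tcp [ 0.4862 -0.215   0.1904] shift [-35.99  30.6    0.05] turn [ 0.05 -0.06 36.1 ] clock 9.2 F [ 0.5 -0.9 -2.3]
```

Emit:
{"method": "carry_out", "body": {
  "steps": [
    [[0, 0, 4.5], [-2, 1.7, 0], 255],
    [[0, 0, 9], [-6, 5.1, 0], 255],
    [[0, 0, 13.5], [-10.5, 8.9, 0], 255],
    [[0, 0, 18], [-15, 12.8, 0], 255],
    [[0, 0, 22.5], [-19.5, 16.6, 0], 255],
    [[0, 0, 27], [-24, 20.4, 0], 255],
    [[0, 0, 31.5], [-28, 23.8, 0], 255],
    [[0, 0, 36], [-31, 26.4, 0], 255]
  ]
}}

```text
clock: 10.3
tcp_pos: [0.6429, 0.1629, 0.1895]
orientation: [-0.001, 0.079, 0.997, -0.0]
wrist_force: [0.4, -0.3, -1.7]
finger_gap: 0.0233
grip_force: 59.1
```

Run:
```python
from h import *
im,d,W=cloud('wrist');save('w3',im);np.savez('w3',im=im,W=W)
plan((.668,.221,.19),170.9)
m=(abs(W[...,2]-.104)<.006)&(np.hypot(W[...,0]-.668,W[...,1]-.221)<.04)
Q=W[m];print(len(Q),cv2.minAreaRect((Q[:,:2]*1000).astype(np.float32)))
```

```text
tcp [0.6441 0.1671 0.189 ] shift [-1.51  5.69 -0.08] turn [ 0.16 -0.08  0.08] clock 10.35 F [ 2.2  2.9 -1.8]
2621 ((665.3505859375, 221.38307189941406), (46.31956100463867, 47.64146423339844), 82.55455780029297)
```

View pics/w3.png

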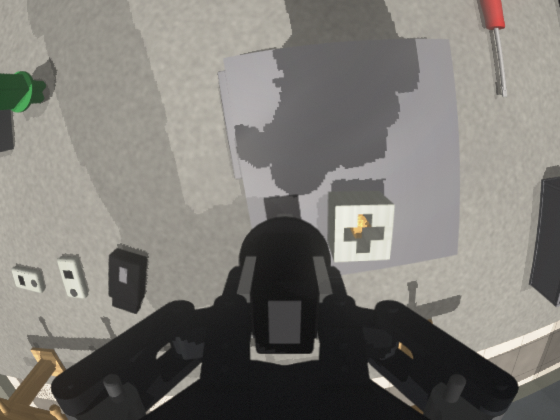

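The wrist view shows the port's cross at (364,233), with the held head at (285,290). Next I'll hover over the port and re-measure both while the arm is still.

Emit:
{"method": "carry_out", "body": {
  "steps": [
    [[0, 0, 0], [-0.2, 1, 0], 255],
    [[0, 0, 0], [-0.4, 2, 0], 255],
    [[0, 0, 0], [-0.6, 3, 0], 255],
    [[0, 0, 0], [-0.6, 3, 0], 255],
    [[0, 0, 0], [-0.6, 3, 0], 255],
    [[0, 0, 0], [-0.6, 3, 0], 255],
    [[0, 0, 0], [-0.6, 3, 0], 255],
    [[0, 0, 0], [-0.6, 3, 0], 255]
  ]
}}

```text
clock: 11.35
tcp_pos: [0.6537, 0.1891, 0.1914]
orientation: [0.0, 0.079, 0.997, 0.0]
wrist_force: [-1.0, 0.3, -1.6]
finger_gap: 0.0236
grip_force: 59.4
```

Run:
```python
from h import *
s=env.get_state()
im,d,W=cloud('wrist');np.savez('w4',im=im,W=W)
p=s['tcp_pos'];Rt=rot(s['orientation'])
m=(abs(W[...,2]-.104)<.006)&(np.hypot(W[...,0]-.668,W[...,1]-.221)<.04)
Q=W[m];r=cv2.minAreaRect((Q[:,:2]*1000).astype(np.float32));print('port',len(Q),r)
# slots: dark/deep pixels inside the collar
T=Rt.inv().apply(W.reshape(-1,3)-p).reshape(W.shape)
print('TCP',p,'yaw',Rt.as_matrix()[:2,0])
g=(abs(T[...,0])<.03)&(abs(T[...,1])<.011)
for a in np.arange(-.06,.03,.004):
    k=g&(T[...,2]>a)&(T[...,2]<=a+.004)
    if k.sum(): print(round(a,3),k.sum(),T[k].mean(0).round(4),T[k].min(0).round(4),T[k].max(0).round(4))
np.save('T',T)
im,d,S=cloud('scene');np.savez('s4',im=im,W=S)
o=cv2.resize(im[200:310,280:410],None,fx=5,fy=5,interpolation=cv2.INTER_CUBIC);save('s4',o)
plan((.6665,.2212,.19),170.9)
```

```text
port 1989 ((665.344970703125, 221.7942352294922), (45.74080276489258, 47.32756042480469), 82.79794311523438)
TCP [0.65373777 0.18914135 0.19142684] yaw [-0.98765237  0.15666137]
-0.048 8 [ 0.0009 -0.0008 -0.0441] [-0.0069 -0.0041 -0.0443] [ 0.0109  0.0036 -0.044 ]
-0.044 4282 [ 0.0043  0.     -0.0421] [-0.0163 -0.011  -0.044 ] [ 0.0204  0.011  -0.04  ]
-0.04 357 [ 0.0194 -0.     -0.0381] [-0.0168 -0.0109 -0.04  ] [ 0.0205  0.0109 -0.036 ]
-0.036 251 [ 0.0195  0.0003 -0.0339] [ 0.0186 -0.0109 -0.036 ] [ 0.0203  0.011  -0.032 ]
-0.032 261 [ 0.0194 -0.0001 -0.03  ] [ 0.0187 -0.011  -0.032 ] [ 0.0203  0.011  -0.028 ]
-0.028 252 [ 0.0195  0.     -0.0261] [ 0.0185 -0.011  -0.028 ] [ 0.0202  0.011  -0.024 ]
-0.024 230 [ 0.0195  0.0001 -0.0221] [ 0.0188 -0.011  -0.024 ] [ 0.0203  0.0109 -0.02  ]
-0.02 215 [ 0.0196  0.0001 -0.0181] [ 0.0188 -0.0108 -0.02  ] [ 0.0204  0.0109 -0.016 ]
-0.016 193 [ 0.0196  0.0003 -0.014 ] [ 0.0186 -0.011  -0.016 ] [ 0.0204  0.011  -0.012 ]
-0.012 180 [ 0.0196 -0.0004 -0.0099] [ 0.0188 -0.0109 -0.012 ] [ 0.0202  0.0109 -0.008 ]
-0.008 166 [ 0.0197  0.0004 -0.0061] [ 0.0186 -0.0109 -0.008 ] [ 0.0203  0.011  -0.004 ]
-0.004 154 [ 0.0197 -0.0001 -0.002 ] [ 0.019  -0.0107 -0.004 ] [ 0.0203  0.011  -0.    ]
0.0 140 [0.0197 0.0001 0.002 ] [ 0.019  -0.0109  0.    ] [0.0203 0.0108 0.004 ]
0.004 310 [ 0.0215 -0.0002  0.0069] [ 0.0189 -0.0107  0.004 ] [0.0259 0.0109 0.008 ]
0.008 369 [0.0228 0.0002 0.009 ] [ 0.0188 -0.0109  0.008 ] [0.026  0.0106 0.012 ]
0.012 30 [ 0.0246 -0.0001  0.0128] [ 0.023  -0.0104  0.0121] [0.0259 0.0108 0.0138]
tcp [0.6537 0.1892 0.1914] shift [-0.76  3.36  0.14] turn [0.   0.   0.09] clock 11.45 F [ 0.4 -0.3 -2.3]
```

View pics/s4.png

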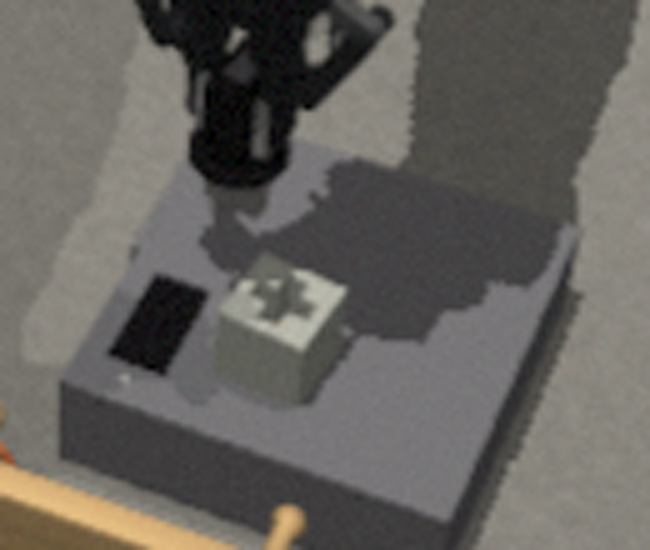

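Run:
```python
from h import *
T=np.load('T.npy')
k=(T[...,2]>-.0445)&(T[...,2]<-.0405)&(abs(T[...,1])<.02)&(abs(T[...,0])<.025)
P=T[k];print('head top',len(P),cv2.minAreaRect((P[:,:2]*1000).astype(np.float32)), np.percentile(P[:,0],[1,99]),np.percentile(P[:,1],[1,99]))
# flange top ring (front arc): fit circle on outer edge
k=(T[...,2]>.003)&(T[...,2]<.014)&(np.hypot(T[...,0],T[...,1])<.035)
print('fl',k.sum(),T[k].min(0),T[k].max(0),np.median(T[k][:,2]))
for f in('w3','w4'):
  W=np.load(f+'.npz')['W']
  m=(abs(W[...,2]-.104)<.005)&(np.hypot(W[...,0]-.6655,W[...,1]-.2216)<.04)
  Q=W[m][:,:2]
  for yaw in(82.7,):
    a=np.radians(yaw);e=np.array([[np.cos(a),np.sin(a)],[-np.sin(a),np.cos(a)]])
    q=(Q-[.6655,.2216])@e.T*1000
    n=np.abs(q); print(f,'ext',np.percentile(q,[.3,99.7],axis=0).round(1).tolist())
    # slot arm edges: top-face points bordering each arm at 9..14 mm out
    for i in(0,1):
        b=q[(np.abs(q[:,i])>8)&(np.abs(q[:,i])<14)][:,1-i]
        lo,hi=b[b<0],b[b>0]; print(i,'slot',np.sort(lo)[-12:].mean().round(2),np.sort(hi)[:12].mean().round(2))
```

```text
head top 4661 ((2.15252685546875, 0.12321281433105469), (39.834747314453125, 36.54020690917969), 89.6596908569336) [-0.0149007   0.01952363] [-0.01571142  0.01560666]
fl 1815 [-4.40700501e-05 -2.38056305e-02  3.05449706e-03] [0.02604672 0.0242425  0.01384663] 0.008151542821119281
w3 ext [[-23.3, -22.7], [22.6, 23.9]]
0 slot -5.09 5.95
1 slot -6.48 5.37
w4 ext [[-22.4, -22.9], [22.8, 23.8]]
0 slot -5.43 6.5
1 slot -6.07 5.46
```

Run:
```python
from h import *
plan((.6668,.2211,.158),172.2)
```

```text
tcp [0.6537 0.1892 0.1914] shift [-0.79  3.35  3.34] turn [ 0.    0.   -1.21] clock 11.45 F [ 0.4 -0.3 -2.3]
```

Emit:
{"method": "carry_out", "body": {
  "steps": [
    [[0, 0, -1.2], [-0.4, 1.7, 0], 255],
    [[0, 0, -1.2], [-0.79, 3.35, 0], 255],
    [[0, 0, -1.2], [-0.79, 3.35, 0.5], 255],
    [[0, 0, -1.2], [-0.79, 3.35, 1.5], 255],
    [[0, 0, -1.2], [-0.79, 3.35, 2.5], 255],
    [[0, 0, -1.2], [-0.79, 3.35, 3.3], 255],
    [[0, 0, -1.2], [-0.79, 3.35, 3.3], 255],
    [[0, 0, -1.2], [-0.79, 3.35, 3.3], 255]
  ]
}}

```text
clock: 12.45
tcp_pos: [0.6669, 0.221, 0.1586]
orientation: [0.0, 0.068, 0.998, 0.0]
wrist_force: [0.4, 0.2, -1.9]
finger_gap: 0.0235
grip_force: 59.4
```

Run:
```python
from h import *
plan((.6668,.2211,.145),172.2)
```

```text
tcp [0.6669 0.221  0.1586] shift [0.01 0.   1.36] turn [ 0.01  0.02 -0.02] clock 12.45 F [ 0.4  0.2 -1.9]
```

Descend 12 mm gently (about 7 mm into the well if it meshes).

Emit:
{"method": "carry_out", "body": {
  "steps": [
    [[0, 0, 0], [0, 0, 0.2], 255],
    [[0, 0, 0], [0, 0, 0.4], 255],
    [[0, 0, 0], [0, 0, 0.6], 255],
    [[0, 0, 0], [0, 0, 0.8], 255],
    [[0, 0, 0], [0, 0, 1], 255],
    [[0, 0, 0], [0, 0, 1.2], 255],
    [[0, 0, 0], [0, 0, 1.2], 255],
    [[0, 0, 0], [0, 0, 1.2], 255]
  ]
}}

```text
clock: 13.45
tcp_pos: [0.6668, 0.2212, 0.1464]
orientation: [0.0, 0.068, 0.998, 0.0]
wrist_force: [0.0, 0.5, -1.6]
finger_gap: 0.0232
grip_force: 59.4
```

Emit:
{"method": "carry_out", "body": {
  "steps": [
    [[0, 0, 0], [0, 0, 0.3], 255],
    [[0, 0, 0], [0, 0, 0.6], 255],
    [[0, 0, 0], [0, 0, 0.9], 255],
    [[0, 0, 0], [0, 0, 1.2], 255],
    [[0, 0, 0], [0, 0, 1.5], 255],
    [[0, 0, 0], [0, 0, 1.8], 255],
    [[0, 0, 0], [0, 0, 1.8], 255],
    [[0, 0, 0], [0, 0, 1.8], 255]
  ],
  "force": 90
}}

```text
clock: 14.45
tcp_pos: [0.6669, 0.2212, 0.1284]
orientation: [0.0, 0.068, 0.998, 0.0]
wrist_force: [0.1, 0.0, -0.7]
finger_gap: 0.0233
grip_force: 89.8
```

Meshed with no lateral force. Pressing home now.

Emit:
{"method": "carry_out", "body": {
  "steps": [
    [[0, 0, 0], [0, 0, 0.2], 255],
    [[0, 0, 0], [0, 0, 0.4], 255],
    [[0, 0, 0], [0, 0, 0.6], 255],
    [[0, 0, 0], [0, 0, 0.8], 255],
    [[0, 0, 0], [0, 0, 1], 255],
    [[0, 0, 0], [0, 0, 1.15], 255],
    [[0, 0, 0], [0, 0, 1.15], 255],
    [[0, 0, 0], [0, 0, 1.15], 255]
  ]
}}

```text
clock: 15.45
tcp_pos: [0.667, 0.2212, 0.1185]
orientation: [0.001, 0.068, 0.998, 0.0]
wrist_force: [-2.8, -0.8, 8.2]
finger_gap: 0.0232
grip_force: 91.4
```

Emit:
{"method": "carry_out", "body": {
  "steps": [
    [[0, 0, 0], [0, 0, 0.1], 255],
    [[0, 0, 0], [0, 0, 0.2], 255],
    [[0, 0, 0], [0, 0, 0.3], 255],
    [[0, 0, 0], [0, 0, 0.4], 255],
    [[0, 0, 0], [0, 0, 0.4], 255],
    [[0, 0, 0], [0, 0, 0.4], 255],
    [[0, 0, 0], [0, 0, 0.4], 255],
    [[0, 0, 0], [0, 0, 0.4], 255]
  ]
}}

```text
clock: 16.45
tcp_pos: [0.667, 0.2212, 0.1168]
orientation: [0.002, 0.068, 0.998, 0.0]
wrist_force: [-6.9, -1.8, 18.3]
finger_gap: 0.0234
grip_force: 93.0
```

Emit:
{"method": "carry_out", "body": {
  "steps": [
    [[0, 0, 0], [0, 0, 0.1], 255],
    [[0, 0, 0], [0, 0, 0.2], 255],
    [[0, 0, 0], [0, 0, 0.2], 255],
    [[0, 0, 0], [0, 0, 0.2], 255],
    [[0, 0, 0], [0, 0, 0.2], 255],
    [[0, 0, 0], [0, 0, 0.2], 255],
    [[0, 0, 0], [0, 0, 0.2], 255],
    [[0, 0, 0], [0, 0, 0.2], 255]
  ]
}}

```text
clock: 17.45
tcp_pos: [0.6671, 0.2212, 0.1168]
orientation: [0.002, 0.068, 0.998, 0.0]
wrist_force: [-9.9, -2.4, 25.7]
finger_gap: 0.0228
grip_force: 94.1
```

Run:
```python
from h import *
im,d,W=cloud('wrist');s=env.get_state()
m=(np.hypot(W[...,0]-.665,W[...,1]-.2215)<.03)&(W[...,2]<.125)&(W[...,2]>.09)
print(np.histogram(W[m][:,2],bins=np.arange(.09,.126,.003)))
T=rot(s['orientation']).inv().apply(W.reshape(-1,3)-s['tcp_pos'])
k=(abs(T[:,0]-.02)<.004)&(abs(T[:,1])<.008)
for a in(-.035,-.025,-.015,-.005):
    q=T[k&(abs(T[:,2]-a)<.004)];print(a,len(q),q.mean(0).round(4))
k=(np.hypot(T[:,0],T[:,1])<.026)&(T[:,2]>.002)&(T[:,2]<.02)&(T[:,0]>.021);print('flange z in tool',np.median(T[k][:,2]))
im,d,W=cloud('scene');save('s5',cv2.resize(im[200:310,280:410],None,fx=5,fy=5,interpolation=cv2.INTER_CUBIC))
im,d,W=cloud('top');w=W[185:240,205:260]
m=(w[...,2]>.035)&(w[...,2]<.057);print('drawer front y',np.nanpercentile(w[m][:,1],[0,5,20]))
```

```text
(array([ 124,  129,  132,  133,  722,  321, 1345,  112,  115,  131,  190,
        164]), array([0.09 , 0.093, 0.096, 0.099, 0.102, 0.105, 0.108, 0.111, 0.114,
       0.117, 0.12 , 0.123, 0.126]))
-0.035 415 [ 0.0196 -0.0001 -0.0352]
-0.025 356 [ 0.0196  0.0001 -0.025 ]
-0.015 301 [ 0.0197 -0.0001 -0.0152]
-0.005 244 [ 0.0198 -0.     -0.0052]
flange z in tool 0.00852621135992037
drawer front y [0.12138706 0.1221599  0.12399724]
```

View pics/s5.png

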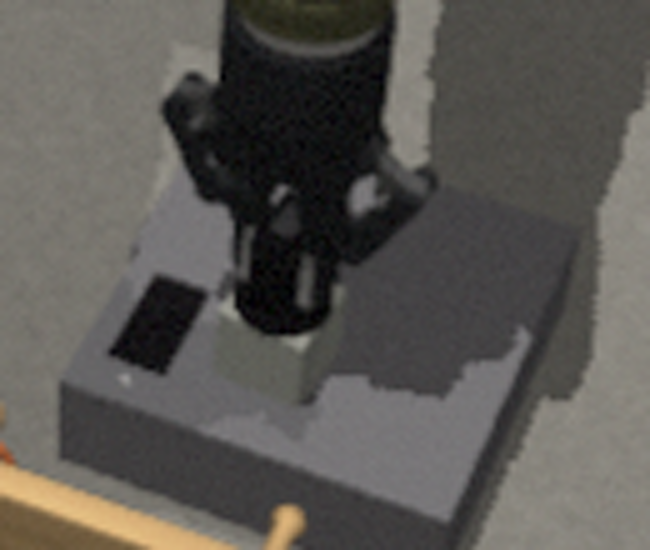

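The picture shows the flange seated flush on the collar, around (285,320). The wrist depth puts the flange top at about 0.109 m, exactly home. The TCP stopped at 0.1168 m under 26 N, against 12 N from the spring. The drawer is shut, so I'm handing in.

```bash
python3 -c "
from workcell import env
print(env.hand_in())"
```

```text
the job is handed in; nothing more can be done
None
```

The job is handed in: the drawer is shut, and the coding head is meshed, flush on the port and still held down against its spring (the hand-in call returned no verdict).

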